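# Hang the loaded cutlery caddy on the dish rack

### The job

Pick up the white cutlery caddy by its arched handle and hang it by its two steel hooks on the front rail of the dish rack, hooks fully home in the dropped bay and rubber feet back against the lower rail. It hangs front-heavy: feel it onto the rail without forcing it, and let the rail and the feet take its weight before you let go, so that it neither drops nor swings. Carry the caddy upright and leave everything else where it stands.

Things in the scene. Friction and masses are not known exactly. Their poses are not given: they have to be found in the camera images.
- caddy: White open cutlery caddy, 70 (x) x 130 (y) x 100 mm, loose, 0.4 to 0.6 kg; spoon, fork and peeler wedged fast in its +y end (tops 200 mm up), so heavy to +y. Origin: centre of underside, z up, +x = its back. A steel bracket on the back carries two hooks, 14 mm wide, at y = -42 and 42; the bracket is screwed at any height, so the throat ceiling is 80 to 100 mm above the underside: not reported
- caddy_handle (a point): Middle of the caddy's handle bar, 178 mm above its underside: a level bar along the caddy's y, 12 mm thick (x), 16 high, 53 long, on two legs, open below it; to be pinched across x from above
- caddy_back (a point): Low on the caddy's back (x = 38, y = 0, z = 25 mm), level with the face of its two rubber feet (y = -42 and 42, 4 to 46 mm up). Above, each hook's throat, open below, runs from x = 38 to 48 mm (10 mm for a 6 mm wire); the tongue behind it is 3 mm thick and reaches 18.5 mm below the ceiling
- rack: Stiff wire dish rack, 220 (x) x 340 (y) x 143 mm, fixed, in a low drip tray, plates and glasses (up to 195 mm) inside. Origin: centre of its underside on the worktop; -x is its front, facing the robot. The caddy hangs outside the front, back to the rack, turned as the rack (same x and y axes); hung, it leans 0.09 to 0.15 rad, its foot towards the rack (0.14 with the tongues drawn up to the rail)
- rail_bay (a point): Centre of the front rail (6 mm wire along the rack's y) in the middle of its dropped bay, 128 mm up, 110 mm before the rack's centre. The bay is level 54 mm to either side, then rises at 45 degrees to the rest of the rail, 140 mm up
- lower_rail (a point): Centre of the lower rail, a straight 6 mm wire below the front rail but 6 mm nearer the rack's middle, 58 mm up; the caddy's feet come to rest against it
- mug: Loose white dotted mug, 82 mm wide, 91 high, right of the work; bystander, origin under its middle
- yoghurt_pot: Loose yoghurt pot, 72 mm wide, 71 high, left of the rack; bystander, origin under its middle
- scissors: Loose scissors with yellow grips, 206 mm long, lying in front; bystander, origin at the middle

How it is judged:
On the way, in this order (a step that is already met when the one before it is completed fails the run):
1. the caddy is lifted clear of the worktop in the gripper (height (world z) of caddy above 0.045 m and contact force between the fingers and caddy above 1 N), for 0.2 s.
2. with the gripper still holding it, the hooks are home in the bay, the feet back at the lower rail and the rack bears the caddy (x of caddy in the frame of rack between -0.16 and -0.128 m and y of caddy in the frame of rack between -0.008 and 0.008 m and z of caddy in the frame of rack between 0.018 and 0.05 m and angle between the y axis of caddy and the y axis of rack, either way round below 0.08 rad and angle between caddy's own z axis and vertical between 0.07 and 0.19 rad and contact force between caddy and rack above 2.5 N and contact force between the fingers and caddy above 1 N), for 0.3 s.
At the end, for the whole second after the job is handed in: The caddy hangs at rest on the rack: underside 18 to 50 mm over the worktop, centred on the bay within 8 mm, its origin 128 to 160 mm in front of the rack's, back to the rack within 0.08 rad, leaning 0.07 to 0.19 rad, released (x of caddy in the frame of rack between -0.16 and -0.128 m and y of caddy in the frame of rack between -0.008 and 0.008 m and z of caddy in the frame of rack between 0.018 and 0.05 m and angle between the y axis of caddy and the y axis of rack, either way round below 0.08 rad and angle between caddy's own z axis and vertical between 0.07 and 0.19 rad and contact force between caddy and rack above 2 N and linear speed of caddy below 0.05 m/s and angular speed of caddy below 0.4 rad/s); the robot touches nothing.
It fails at once if the caddy is forced against the rack with more than 25 N (contact force between caddy and rack above 25 N).
It fails at once if the caddy drops or swings on the rack (faster than 0.10 m/s or 0.5 rad/s while touching it) (contact force between caddy and rack above 0.3 N and (linear speed of caddy above 0.1 m/s or angular speed of caddy above 0.5 rad/s)).
It fails at once if the caddy is tipped more than 0.35 rad (angle between caddy's own z axis and vertical above 0.35 rad).
It fails at once if a bystander is moved by more than 20 mm (distance of any of mug, yoghurt_pot, scissors from where it was at the start of the episode above 0.02 m).
It also fails if it takes over 72 s, if anything falls off the work surface, if the arm or the gripper's body presses on something with over 40 N, if the wrist force passes 120 N, or if a joint passes its speed limit or range.

### The arm

A 6-joint arm with a two-finger parallel gripper is mounted at the origin on a cart in front of the work surface, level with it; the furniture and walls round the work are solid. World frame = base frame: x ahead of the robot, y to its left, z up, the work surface at z = 0. Lengths are in m, angles in rad, forces in N, time in s.
With the tool pointing down it reaches from about 0.35 to 0.85 m from the base axis. Payload 8.1 kg.
Tool frame: the origin (TCP) lies at the very end of the fingers, on their centre line; the grasp point (between the pads) lies 19 mm behind it; z points along the fingers, y is the line along which they close (so a half turn about z gives the same grasp; the last joint's range is limited). The gripper opens to 93 mm and grips with 3 to 60 N. Pads are 15 mm wide; open, the fingers measure 128 mm over their backs; the gripper's body (75 mm by 188 mm) begins 65 mm behind the grasp point.
Start: joints at [-1.314, 0.13, 1.488, -0, 1.523, -0.085], TCP at [0.201, -0.565, 0.186] pointing down, gripper open.
Joint ranges: [-2.96, 2.96], [-0.89, 2.26], [0.02, 2.5], [-1.34, 4.48], [0, 2.73], [-2.66, 2.66]. Speed limits (rad/s): [2.39, 2.39, 2.79, 3.14, 3.14, 3.14].

### API

Orientations are given as a rotation vector (axis times angle).
In Python, from plant import monitor, eyes, ticket gives the robot as it stands.
- The arm moves only by the tool arm_command, never from a script. Its argument "deltas" is a list that holds one entry, the list of rows, each a list of 6 numbers: the shift along the world's x, y, z in cm, then the turn, a rotation vector about the world's x, y, z in degrees. In form: [[[tx, ty, tz, rx, ry, rz], ...]]. A call has 1 to 12 rows; each row shifts and turns the commanded pose from where the row before left it; what a row does not reach is not made up. A row lasts 1/12 s, in which the tool goes at most 41.7 mm and 7.16 degrees, less where a joint would pass 70% of its speed; a pose out of reach is approached as far as the arm can. A call is refused whole if a number of a shift passes 4.17 or a number of a turn 7.16, either way. A call with a gripper value outside its range is refused whole. "gripper" is the opening, from -1 (shut) to 1 (fully open), set as the call begins (left out, the last holds). The fingers move at their own pace and stop on an object; "squeeze" is the grip in N (left out, the last holds). Time passes only in rows, so rows that do not move let the fingers close. It gives the time, the measured TCP pose, the force, the opening and the grip force at its end, in the units of the state.
- monitor.read_state(): the state, without advancing time (a new reading comes with each control period).
- eyes.read_camera(name): name is "scene" or "top" or "wrist"; returns the picture (384x512x3 uint8, blue, green, red); there is no depth.
- eyes.camera_model(name): a dict with "fx", "fy", "cx", "cy" (pixels), "rvec" (rotation vector, rad) and "tvec" (3), from world to camera coordinates, as OpenCV has them. Camera axes: x right, y down, z forward; pixel columns grow to the right and rows downward; lengths in m; the calibration is good to about 2 mm. A picture is of the moment at which its call begins: read the wrist's pose just before it. camera_model takes no time and is no camera call; for the wrist camera it gives the pose at the moment of the call.
- ticket.close_job(): hands the job in; it is judged then, once.
The state is a dict: "t": time; "q": joint angles; "dq": joint speeds; "joint_torque": joint torques, N m; "tool_pos": TCP position; "orientation": TCP orientation; "force": force on the tool from outside, world axes, zero at the start; "wrist_torque": the same for the moment, N m; "opening": finger opening in m; "gripper_force": force on a finger pad.
Only numpy, scipy, OpenCV 4.12 (cv2) and the standard library are available. Lean on these libraries where they do the work, as an engineer would, in place of code of your own. Each camera call takes 0.05 s, during which the arm holds its last target. There are 200 camera calls.

## Working session

There is one attempt and no reset: what is moved stays moved. The work goes in short steps, Python scripts to look and compute and a tool call to move; the robot and the scene stay as the last step left them, time stands still between calls to the robot, and variables do not carry over. Pictures are saved under pics/ and viewed, at most 10 in all, crops included, and the job is handed in when it is done.

Besides the shell and the picture viewer there is one more tool, called after "Emit:" by a JSON object that holds its "api" and its "payload", one argument or row to a line. arm_command: Moves the arm, as the interface text tells. Its arguments: {"type":"object","properties":{"deltas":{"type":"array"},"gripper":{"type":"number"},"squeeze":{"type":"number"}},"required":["deltas"]}

```bash
ls; mkdir -p pics; python3 - <<'E'
from plant import monitor, eyes, ticket
import cv2
s=monitor.read_state(); print(s)
for n in ("scene","top","wrist"):
    m=eyes.camera_model(n); print(n,m)
    cv2.imwrite(f"pics/{n}0.png",eyes.read_camera(n))
E
```

```text
pics
{'t': 0.0, 'q': array([-1.31440276e+00,  1.31186786e-01,  1.48926520e+00, -8.09070500e-06,
        1.52303433e+00, -8.53861015e-02]), 'dq': array([-0.00103589, -0.00161991, -0.00033629, -0.00104532,  0.00022865,
       -0.00105154]), 'joint_torque': array([ 1.21551402e-03, -5.59845042e+01, -4.91755807e+01,  7.67524447e-02,
        3.53056414e-02, -1.49559373e-04]), 'tool_pos': array([ 0.20096066, -0.5646621 ,  0.18497997]), 'orientation': array([-3.09397300e+00, -5.33936885e-01,  2.66512339e-04]), 'force': array([ 0.17827724, -0.76837032,  0.45456495]), 'wrist_torque': array([-0.00480715,  0.03424751,  0.00402184]), 'gripper_force': 0.0, 'opening': 0.09301637954342061}
scene {'fx': 351.67793508457163, 'fy': 351.67793508457163, 'cx': 250.89967432827885, 'cy': 186.2560992401519, 'rvec': array([ 1.96455396, -0.80608826,  0.43318471]), 'tvec': array([-0.35878741,  0.3298698 ,  0.5548376 ])}
top {'fx': 497.00084201592557, 'fy': 497.00084201592557, 'cx': 261.4047297909001, 'cy': 185.41530893227693, 'rvec': array([ 2.11324687, -2.11086769,  0.2242853 ]), 'tvec': array([0.05617159, 0.57227041, 1.27073217])}
wrist {'fx': 305.10972834109947, 'fy': 305.10972834109947, 'cx': 258.3713285603486, 'cy': 192.59641438698003, 'rvec': array([-2.39539475,  1.6878254 ,  0.21570568]), 'tvec': array([-0.59990573, -0.02907691,  0.38849699])}
```

```bash
cd pics; python3 -c "
import cv2
for n in ('scene','top'):
    cv2.imwrite(n+'0b.png',cv2.resize(cv2.imread(n+'0.png'),(800,600),interpolation=cv2.INTER_CUBIC))"
```

```text
(no output)
```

View pics/scene0b.png

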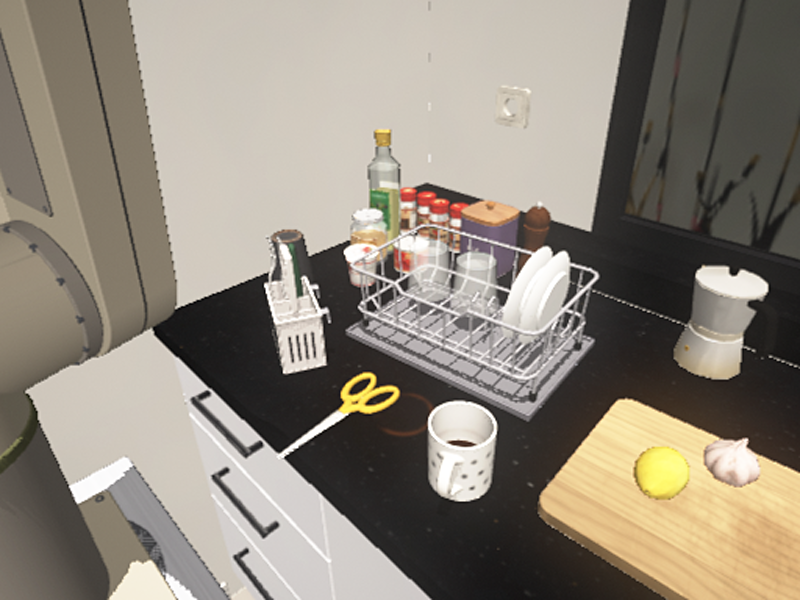

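View pics/top0b.png

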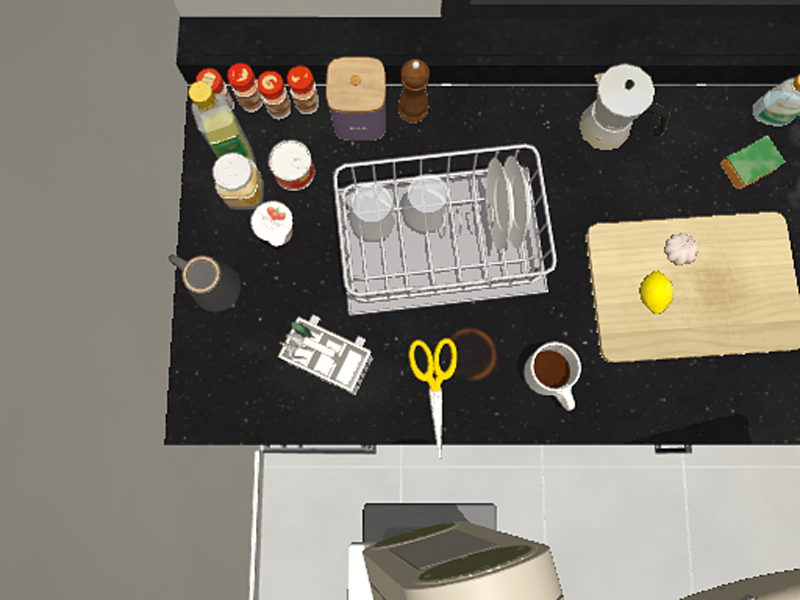

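The scene view shows the caddy at about (298,325) of the scaled picture, left of the rack, handle with cutlery at the back. The top view has the caddy at (327,355), turned about 25°, its hooks at about (312,320) and (362,342) facing the rack. The rack front rail runs from (345,297) to (550,270), with the scissors at (435,375) and the mug at (553,370).

```bash
cat > h.py <<'E'
import numpy as np, cv2
from scipy.spatial.transform import Rotation as R
from plant import monitor, eyes
def P(X,m):
    K=np.array([[m['fx'],0,m['cx']],[0,m['fy'],m['cy']],[0,0,1.]])
    return cv2.projectPoints(np.asarray(X,float).reshape(-1,3),np.array(m['rvec'],float),np.array(m['tvec'],float),K,None)[0].reshape(-1,2)
def ray(uv,m):
    Rm=R.from_rotvec(m['rvec']).as_matrix(); c=-Rm.T@m['tvec']
    d=Rm.T@np.array([(uv[0]-m['cx'])/m['fx'],(uv[1]-m['cy'])/m['fy'],1]); return c,d/np.linalg.norm(d)
def atz(uv,m,z):
    c,d=ray(uv,m); return c+d*(z-c[2])/d[2]
def tri(obs):
    A=np.zeros((3,3));b=np.zeros(3)
    for uv,m in obs:
        c,d=ray(uv,m); M=np.eye(3)-np.outer(d,d); A+=M;b+=M@c
    return np.linalg.solve(A,b)
E
python3 - <<'E'
from h import *
m=eyes.camera_model('top'); k=512/800; s=.64
for n,uv,z in [('caddyL',(280,352),.1),('caddyR',(357,393),.1),('caddyBR',(372,350),.1),('caddyBL',(310,318),.1),('hookR',(362,340),.09),('railL',(345,297),.14),('railR',(552,270),.14),('rbackL',(335,155),.14),('rbackR',(540,147),.14),('mug',(553,366),.09),('scissorL',(415,355),0.01),('sciR',(455,355),0.01),('tip',(438,457),0.0),('kettle',(200,272),.12)]:
    print(n,atz((uv[0]*s,uv[1]*s),m,z).round(3))
st=monitor.read_state(); w=eyes.camera_model('wrist'); c,d=ray((w['cx'],w['cy']),w)
Rt=R.from_rotvec(st['orientation']); print('cam in tool',Rt.inv().apply(c-st['tool_pos']).round(3),Rt.inv().apply(d).round(3), 'up',Rt.inv().apply(-R.from_rotvec(w['rvec']).as_matrix()[1]).round(3)); print(Rt.as_matrix().round(2))
E
```

```text
caddyL [0.459 0.267 0.1  ]
caddyR [0.393 0.14  0.1  ]
caddyBR [0.463 0.116 0.1  ]
caddyBL [0.516 0.219 0.1  ]
hookR [0.481 0.134 0.09 ]
railL [0.543 0.159 0.14 ]
railR [ 0.588 -0.175  0.14 ]
rbackL [0.785 0.18  0.14 ]
rbackR [ 0.8   -0.163  0.14 ]
mug [ 0.438 -0.18   0.09 ]
scissorL [0.466 0.045 0.01 ]
sciR [ 0.466 -0.025  0.01 ]
tip [0.292 0.006 0.   ]
kettle [0.589 0.399 0.12 ]
cam in tool [ 0.069  0.001 -0.197] [-0.248 -0.001  0.969] up [ 0.969 -0.001  0.248]
[[ 0.94  0.34 -0.  ]
 [ 0.34 -0.94  0.  ]
 [ 0.   -0.   -1.  ]]
```

Emit:
{"api": "arm_command", "payload": {
  "deltas": [
    [[0,0,3.5,0,0,0],[0,0,3.5,0,0,0],[0,0,3.5,0,0,0],[0,0,3,0,0,0],[1,3.5,0,0,0,2],[1,3.5,0,0,0,2],[1,3.5,0,0,0,2],[1,3.5,0,0,0,2],[1,3.5,0,0,0,2],[1,3.5,0,0,0,2],[1,3.5,0,0,0,2],[1,3.5,0,0,0,2]]
  ],
  "gripper": 1
}}

```text
t: 1.15
tool_pos: [0.2811, -0.2835, 0.3207]
orientation: [-2.991, -0.962, -0.0]
force: [0.6, -0.0, 1.0]
opening: 0.0932
gripper_force: 0.0
```

Emit:
{"api": "arm_command", "payload": {
  "deltas": [
    [[1,3.5,0,0,0,3],[1,3.5,0,0,0,3],[1,3.5,0,0,0,3],[1,3.5,0,0,0,3],[1,3.5,0,0,0,3],[1,3.5,0,0,0,3],[1,3.5,0,0,0,3],[1,3.5,0,0,0,3],[1,3.5,0,0,0,3],[1,3.5,0,0,0,0],[0,3.5,0,0,0,0],[0,0,0,0,0,0]]
  ]
}}

```text
t: 2.15
tool_pos: [0.3804, 0.1051, 0.3204]
orientation: [-2.677, -1.639, 0.0]
force: [0.7, -0.0, 0.6]
opening: 0.0931
gripper_force: 0.0
```

```bash
cat > snap.py <<'E'
import sys,pickle
from h import *
n=sys.argv[1]
st=monitor.read_state(); print(st['t'],st['tool_pos'].round(4),st['orientation'].round(3),'dq',abs(st['dq']).max().round(3))
m=eyes.camera_model('wrist'); im=eyes.read_camera('wrist')
pickle.dump(m,open(f'pics/{n}.pkl','wb')); cv2.imwrite(f'pics/{n}_raw.png',im)
cv2.imwrite(f'pics/{n}.png',cv2.resize(im,(800,600),interpolation=cv2.INTER_CUBIC))
E
python3 snap.py A
```

```text
2.15 [0.3804 0.1051 0.3204] [-2.677 -1.639  0.   ] dq 0.141
```

View pics/A.png

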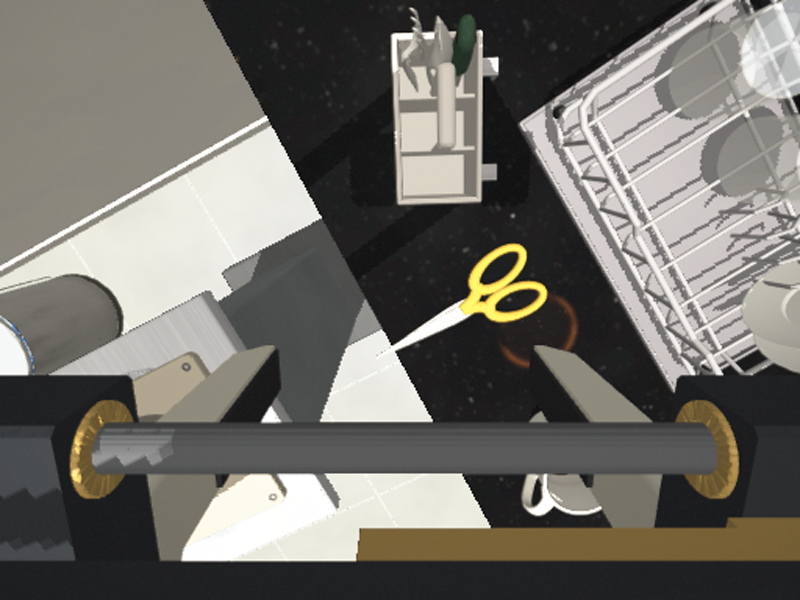

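The caddy stands upright at (440,115), its long axis vertical in the picture. The handle bar is around (447,65)-(447,148), the hooks are at (490,66) and (489,172), and the rack rail is on the right.

Emit:
{"api": "arm_command", "payload": {
  "deltas": [
    [[2.5,-1.5,2,0,0,0],[2.5,-1.5,2,0,0,0],[2.5,-1.5,2,0,0,0],[2.5,0,1,0,0,0],[0,0,0,0,0,0],[0,0,0,0,0,0],[0,0,0,0,0,0]]
  ]
}}

```text
t: 2.78
tool_pos: [0.4805, 0.0539, 0.3904]
orientation: [-2.685, -1.63, 0.002]
force: [-0.7, 0.8, -0.8]
opening: 0.0928
gripper_force: 0.0
```

```bash
python3 snap.py B
```

```text
2.7833 [0.4805 0.0539 0.3904] [-2.685e+00 -1.630e+00  2.000e-03] dq 0.025
```

Emit:
{"api": "arm_command", "payload": {
  "deltas": [
    [[-2,-3,0,0,0,3],[-3,-3,0,0,0,5],[-3,-3,0,0,0,5],[-3,0,0,0,0,5],[-3,0,0,0,0,5],[0,0,0,0,0,4],[0,0,0,0,0,0],[0,0,0,0,0,0]]
  ]
}}

```text
t: 3.5
tool_pos: [0.3417, -0.0341, 0.3911]
orientation: [2.231, 2.21, 0.001]
force: [-0.9, 0.6, 0.6]
opening: 0.093
gripper_force: 0.0
```

```bash
python3 snap.py C; python3 -c "
import cv2,numpy as np
" 
```

```text
3.5 [ 0.3417 -0.0341  0.3911] [2.231e+00 2.210e+00 1.000e-03] dq 0.04
```

View pics/B.png

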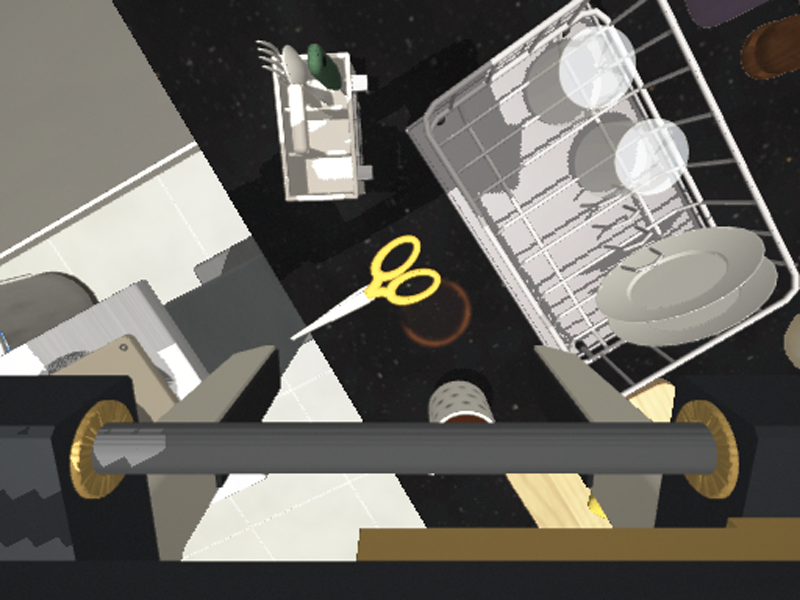

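View pics/C.png

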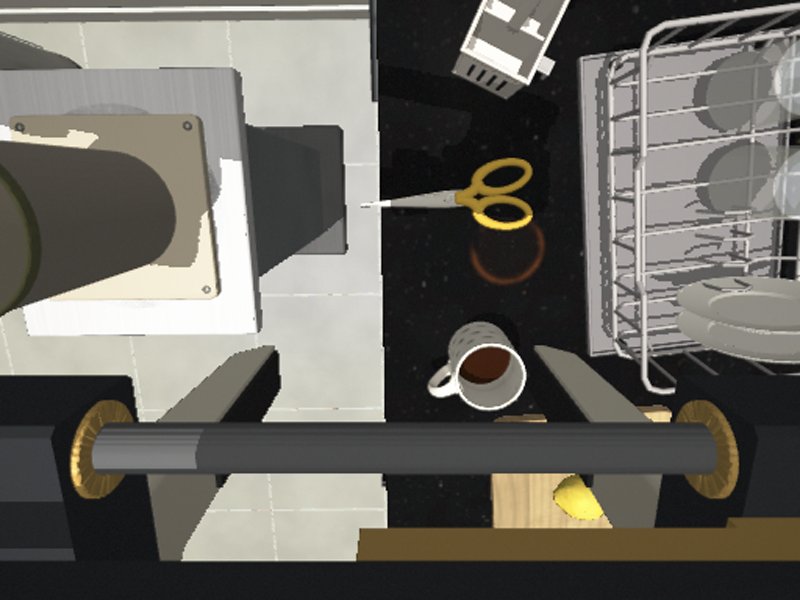

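B shows the caddy at (315,125) with its hooks at (360,82) and (365,172). C shows the upper front rail near column 642 from (645,30) to (650,385), and the lower rail near column 615. Next I fit the caddy and rack models to all views.

```bash
cat > fit.py <<'E'
from h import *
import pickle
from scipy.optimize import least_squares, minimize
V={n:(pickle.load(open(f'pics/{n}.pkl','rb')),cv2.imread(f'pics/{n}_raw.png')) for n in 'ABC'}
V['top']=(eyes.camera_model('top'),cv2.imread('pics/top0.png'))
V['scene']=(eyes.camera_model('scene'),cv2.imread('pics/scene0.png'))
A,B=V['A'][0],V['B'][0]; s=.64
pa=lambda u,v:(u*s,v*s)
print('handle near end',tri([(pa(447,149),A),(pa(298,152),B)]).round(4))
for a,b in [((482,31),(350,53)),((482,203),(357,198)),((399,204),(286,199)),((393,33),(276,57)),((497,66),(367,82)),((496,172),(371,172))]:
    print('tri',tri([(pa(*a),A),(pa(*b),B)]).round(4))
# caddy fit
rim=np.array([[35,65,100],[35,-65,100],[-35,-65,100],[-35,65,100]])/1e3
oa=np.array([(482,31),(482,203),(399,204),(393,33)])*s; ob=np.array([(350,53),(357,198),(286,199),(276,57)])*s
def tf(p,X): 
    c,q=np.cos(p[2]),np.sin(p[2]); return np.c_[p[0]+c*X[:,0]-q*X[:,1],p[1]+q*X[:,0]+c*X[:,1],X[:,2]]
r=least_squares(lambda p:np.r_[(P(tf(p,rim),A)-oa).ravel(),(P(tf(p,rim),B)-ob).ravel()],[.455,.19,-.475],loss='soft_l1')
print('caddy',r.x.round(4),r.fun.round(1))
# rack fit: brightness along rails
def seg(a,b,n=60): return np.linspace(a,b,n)
F=[(-110,-155,140),(-110,-66,140),(-110,-54,128),(-110,54,128),(-110,66,140),(-110,155,140)]
rail=np.vstack([seg(F[i],F[i+1],60 if i!=1 and i!=3 else 15) for i in range(5)])/1e3
low=seg((-104,-150,58),(-104,150,58),150)/1e3
back=seg((110,-150,140),(110,150,140),150)/1e3
img={}
for n in ('A','B','C','top'):
    g=cv2.cvtColor(V[n][1],cv2.COLOR_BGR2GRAY).astype(np.float32)
    t=cv2.morphologyEx(g,cv2.MORPH_TOPHAT,np.ones((9,9))); img[n]=t
def cost(p,sig=1,names=('A','B','C')):
    c=0
    for n in names:
        t=cv2.GaussianBlur(np.minimum(img[n],60),(0,0),sig)
        for X,w in ((rail,1.),(low,.5)):
            uv=P(tf(p,X),V[n][0]).astype(np.float32)
            ok=(uv[:,0]>1)&(uv[:,0]<510)&(uv[:,1]>1)&(uv[:,1]<230)
            v=cv2.remap(t,uv[:,:1],uv[:,1:],cv2.INTER_LINEAR)[:,0]
            c-=w*(v*ok).sum()
    return c/1000
best=None
for x in np.arange(.65,.70,.004):
  for y in np.arange(-.04,.05,.006):
    for th in np.arange(-.02,.17,.02):
      v=cost((x,y,th),1.5)
      if best is None or v<best[0]: best=(v,(x,y,th))
print(best)
q=best[1]
for sg in (1.2,.8): q=minimize(cost,q,args=(sg,),method='Nelder-Mead',options=dict(initial_simplex=[q,np.add(q,(.004,0,0)),np.add(q,(0,.008,0)),np.add(q,(0,0,.02))])).x; print('rack',q.round(4),cost(q,sg))
for nm in 'ABC': print(nm, minimize(cost,q,args=(.8,(nm,)),method='Nelder-Mead',options=dict(initial_simplex=[q,np.add(q,(.003,0,0)),np.add(q,(0,.006,0)),np.add(q,(0,0,.01))])).x.round(4))
np.save('rack.npy',q); np.save('caddy.npy',r.x)
im=V['C'][1].copy(); im=cv2.resize(im[0:256,350:512],None,fx=2.3,fy=2.3); im2=im.copy()
for X,c in ((rail,(0,0,255)),(low,(0,255,0))):
    for u,v in (P(tf(q,X),V['C'][0])-[350,0])*2.3+1: cv2.circle(im2,(int(u),int(v)),0,c,-1)
cv2.imwrite('pics/ov.png',np.hstack([im,im2])[:600,:800])
E
python3 fit.py
```

```text
handle near end [0.4464 0.1706 0.1881]
tri [0.5203 0.24   0.0917]
tri [0.4623 0.1185 0.104 ]
tri [0.3992 0.15   0.1039]
tri [0.4559 0.2716 0.0874]
tri [0.5226 0.2119 0.0831]
tri [0.4859 0.135  0.0887]
caddy [ 0.4591  0.1939 -0.4456] [ 0.7  0.8 -0.8 -1.8  0.1 -1.1  1.   1.1 -0.8  0.7 -0.1 -0.8  0.6  0.1
 -1.3 -0.1]
(np.float32(-33.734123), (np.float64(0.674), np.float64(0.019999999999999983), np.float64(0.12000000000000001)))
rack [0.6753 0.0095 0.1154] -35.822014
rack [0.6753 0.0096 0.1154] -38.41702
A [0.6753 0.0103 0.1107]
B [0.675  0.0139 0.1138]
C [0.6751 0.0111 0.1157]
```

View pics/ov.png

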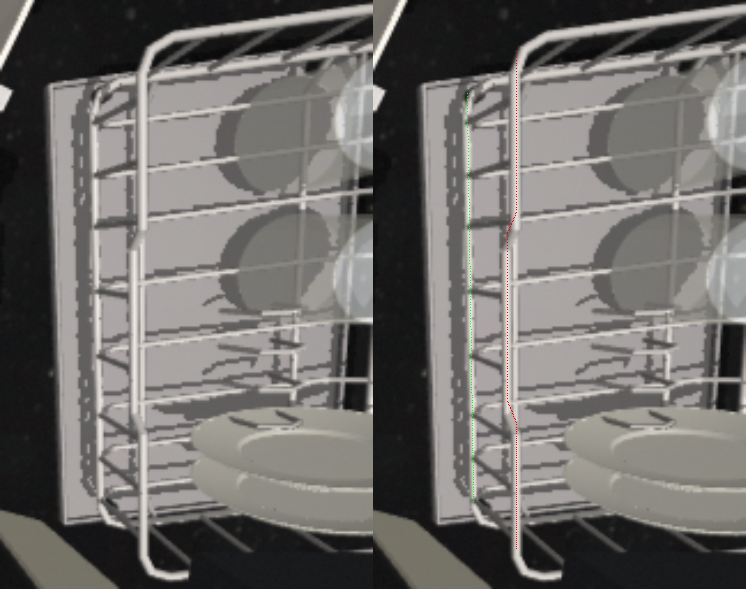

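The rails match the wireframe in x, but the two bay joggles (left picture rows 228-243 and 412-430) sit a few pixels below the model's. I'll measure the rail column row by row.

```bash
cat > fit2.py <<'E'
from h import *
import pickle
from scipy.optimize import least_squares
q=np.load('rack.npy')
def ratk(ys): # rail profile in rack frame
    z=np.clip(140-(66-abs(ys))*1.0,128,140); return np.c_[np.full_like(ys,-110),ys,z]/1e3
def tf(p,X):
    c,s=np.cos(p[2]),np.sin(p[2]); return np.c_[p[0]+c*X[:,0]-s*X[:,1],p[1]+s*X[:,0]+c*X[:,1],X[:,2]]
obs=[]
for n in 'BC':
    m=pickle.load(open(f'pics/{n}.pkl','rb')); g=cv2.cvtColor(cv2.imread(f'pics/{n}_raw.png'),cv2.COLOR_BGR2GRAY).astype(np.float32)
    X=tf(q,ratk(np.arange(-150.,150,2.))); uv=P(X,m)
    nrm=np.gradient(uv,axis=0); t=P(tf(q,ratk(np.array([-150.,150.]))),m); d=(t[1]-t[0])/np.linalg.norm(t[1]-t[0]); nn=np.array([-d[1],d[0]])
    o0=t[0]; base=[(u-o0)@d for u in uv]
    L=np.linalg.norm(t[1]-t[0]); prof=[]
    for a in np.arange(0,L,1.):
        k=np.arange(-9,9.01,.25); pts=(o0+d*a+nn*k[:,None]).astype(np.float32)
        if pts[:,1].max()>228 or pts[:,1].min()<2: prof.append((a,np.nan,0)); continue
        v=cv2.remap(g,pts[:,:1],pts[:,1:],cv2.INTER_LINEAR)[:,0]
        pred=np.interp(a,base,(uv-o0)@nn)
        sel=abs(k-pred)<5; w=np.clip(v-np.percentile(v[sel],50),0,None)*sel*(v>150)
        prof.append((a,(w*k).sum()/w.sum() if w.sum()>20 else np.nan,pred))
    prof=np.array(prof); print(n,'px/mm',L/300); 
    print(' '.join(f'{a:.0f}:{c:.1f}/{p:.1f}' for a,c,p in prof[::3]))
    obs.append((m,o0,d,nn,prof))
def res(p):
    r=[]
    for m,o0,d,nn,pr in obs:
        uv=P(tf(p,ratk(np.arange(-150.,150,1.))),m)
        x=np.interp(pr[:,0],(uv-o0)@d,(uv-o0)@nn)-pr[:,1]; r.append(x[np.isfinite(x)])
    return np.concatenate(r)
for y0 in (-.005,0.005,.012):
    r=least_squares(res,[q[0],y0,q[2]],loss='soft_l1',f_scale=.3,x_scale=[.002,.01,.01],diff_step=1e-2); print(r.x.round(4),r.cost)
E
python3 fit2.py
```

```text
B px/mm 0.6539380452495942
0:nan/0.0 3:nan/0.0 6:nan/0.0 9:nan/0.0 12:nan/0.0 15:nan/0.0 18:nan/0.0 21:nan/0.0 24:nan/0.0 27:nan/0.0 30:0.6/0.0 33:-0.1/-0.0 36:-0.1/-0.0 39:-0.3/-0.0 42:-0.2/-0.0 45:-1.8/-0.0 48:-2.5/-0.0 51:-2.7/-0.1 54:-2.4/-0.3 57:-1.2/-0.5 60:-1.0/-0.7 63:-0.4/-0.7 66:-1.0/-0.7 69:-1.1/-0.7 72:-1.1/-0.7 75:-1.1/-0.7 78:-1.3/-0.7 81:-0.9/-0.7 84:-1.2/-0.7 87:-1.5/-0.7 90:-1.4/-0.7 93:-1.5/-0.7 96:-1.6/-0.7 99:-1.4/-0.7 102:-1.6/-0.7 105:-1.3/-0.7 108:-1.5/-0.7 111:-1.4/-0.7 114:-1.5/-0.7 117:-1.7/-0.7 120:-1.2/-0.7 123:-3.2/-0.7 126:-3.4/-0.7 129:-3.5/-0.7 132:-3.9/-0.4 135:-3.7/-0.1 138:-3.7/-0.0 141:-3.7/-0.0 144:-3.7/-0.0 147:-3.8/-0.0 150:-3.7/-0.0 153:-2.5/-0.0 156:0.3/-0.0 159:0.1/-0.0 162:-0.0/-0.0 165:0.2/-0.0 168:-0.0/-0.0 171:0.1/-0.0 174:0.0/-0.0 177:-0.1/-0.0 180:0.0/-0.0 183:-0.1/-0.0 186:-0.0/-0.0 189:-0.0/-0.0 192:0.5/-0.0 195:1.5/-0.0
C px/mm 0.69651149724361
0:nan/0.0 3:nan/0.0 6:nan/0.0 9:0.3/-0.0 12:0.1/-0.0 15:0.3/-0.0 18:0.3/-0.0 21:0.4/-0.0 24:0.8/0.0 27:0.3/-0.0 30:0.3/-0.0 33:0.2/-0.0 36:0.3/-0.0 39:0.3/0.0 42:-0.7/-0.0 45:0.4/-0.0 48:-0.3/-0.0 51:-0.7/-0.0 54:-0.7/-0.9 57:-2.3/-2.2 60:-2.1/-3.4 63:-2.5/-3.8 66:-2.6/-3.8 69:-2.5/-3.9 72:-2.5/-3.9 75:-2.5/-3.9 78:-2.6/-3.9 81:-2.6/-3.9 84:-5.0/-3.9 87:-3.2/-3.9 90:-2.5/-3.9 93:-2.6/-3.9 96:-2.7/-3.9 99:-2.7/-3.9 102:-2.7/-4.0 105:-2.7/-4.0 108:-2.7/-4.0 111:-4.6/-4.0 114:-3.4/-4.0 117:-2.7/-4.0 120:-2.6/-4.0 123:-2.6/-4.0 126:-2.5/-4.0 129:-0.9/-4.0 132:-1.8/-4.1 135:-2.2/-3.6 138:0.1/-2.3 141:0.4/-0.9 144:-0.0/-0.0 147:-0.0/-0.0 150:-0.1/-0.0 153:-0.0/-0.0 156:-0.1/-0.0 159:-0.0/-0.0 162:1.6/-0.0 165:-0.1/-0.0 168:-0.1/-0.0 171:-0.1/-0.0 174:-0.1/-0.0 177:-0.1/-0.0 180:-0.1/-0.0 183:-1.3/-0.0 186:-0.2/-0.0 189:-0.2/-0.0 192:-0.1/-0.0 195:-0.1/-0.0 198:-0.1/-0.0 201:-1.5/-0.0 204:-0.1/-0.0 207:0.9/-0.0
[0.6759 0.0046 0.1171] 81.242543699291
[0.6759 0.0046 0.1171] 81.24253788162333
[0.676  0.0042 0.1171] 81.25217160469859
```

```bash
cat > fit3.py <<'E'
from h import *
import pickle
from fit2 import tf
p=[.6757,.0055,.1165]
for n in ('B','C','top'):
    m=eyes.camera_model('top') if n=='top' else pickle.load(open(f'pics/{n}.pkl','rb'))
    g=cv2.cvtColor(cv2.imread('pics/top0.png' if n=='top' else f'pics/{n}_raw.png'),cv2.COLOR_BGR2GRAY).astype(np.float32)
    for nm,xs,ys,dv in (('+y',np.arange(-80,81,10.),167,(0,.001,0)),('-y',np.arange(-80,81,10.),-167,(0,.001,0)),('front',-110,np.r_[-140:-79:10.,80:141:10.],(.001,0,0)),('back',110,np.arange(-140,141,20.),(.001,0,0))):
        X=np.c_[np.broadcast_to(xs,np.broadcast(xs,ys).shape),np.broadcast_to(ys,np.broadcast(xs,ys).shape),np.full(np.size(xs+0*np.asarray(ys)),140.)]/1e3
        out=[]
        for x in X:
            k=np.arange(-14,14.1,.5); pts=P(tf(p,x+k[:,None]*np.array(dv)),m).astype(np.float32)
            if (pts[:,1].max()>228 and n!='top') or pts.min()<1 or pts[:,0].max()>510: continue
            v=cv2.remap(g,pts[:,:1],pts[:,1:],cv2.INTER_LINEAR)[:,0]
            w=np.clip(v-v.max()+60,0,None); out.append((w*k).sum()/w.sum())
        if out: print(n,nm,'median off mm',np.median(out).round(1),np.round(out,1))
E
python3 fit3.py | grep -v '^[BC] px\|:'
```

```text
[0.6759 0.0046 0.1171] 81.242543699291
[0.6759 0.0046 0.1171] 81.24253788162333
[0.676  0.0042 0.1171] 81.25217160469859
B +y median off mm -6.8 [ -4.   -6.8  -6.9  -6.9 -10.5  -6.8  -6.7  -6.7  -2.3  -6.9  -6.8]
B -y median off mm -7.4 [-7.5 -7.6 -7.4 -7.6 -7.3 -7.5 -7.2 -7.3 -7.2]
B front median off mm 0.2 [-1.1 -2.5 -8.2 -8.6  0.6  0.5  0.4  0.2  0.7]
B back median off mm 0.2 [ 0.6  0.3  0.5  0.3  0.2  0.1  0.5  0.2 -0.1  0.  -0.1 -0.2]
C front median off mm 0.3 [ 0.3  0.   0.5  0.4  0.4  0.3  0.  -0.1  0.3  0.2  0.1  0.9 -0.2]
top +y median off mm -6.7 [-6.2 -7.  -7.3 -6.7 -6.7 -6.5 -7.  -7.1 -3.3 -6.9 -7.8 -6.3 -4.7 -5.6
 -7.5 -2.3 -2. ]
top -y median off mm -6.3 [-3.4 -8.9 -5.4 -9.  -8.5  0.4 -8.8 -5.7 -9.3 -6.3  1.5 -8.6 -2.9 -2.2
 -5.3 -8.2 -8.4]
top front median off mm -0.8 [-6.2  2.  -4.9 -1.1  3.4 -3.8 -4.  -2.   0.2  6.5 -0.  -1.4  5.  -0.5]
top back median off mm -0.3 [ 0.4  0.1 -0.1 -0.1 -0.3 -0.2  0.  -0.2 -0.4 -0.5 -0.5 -0.6 -0.7 -0.5
 -0.6]
```

```bash
python3 - >/dev/null <<'E'
from fit2 import *
m=pickle.load(open('pics/C.pkl','rb')); im=cv2.imread('pics/C_raw.png')
p=[.6766,-.0015,.1165]; f=5
X=ratk(np.arange(-100.,100,.5)); uv=P(tf(p,X),m)
out=[]
for k in (0,1):
    c=cv2.resize(im[80:200,380:440],None,fx=f,fy=f,interpolation=cv2.INTER_CUBIC)
    if k:
        for d in (-3e-3,3e-3):
            for u,v in (P(tf(p,X+[d,0,0]),m)-[380,80]+.5)*f: cv2.circle(c,(int(u),int(v)),0,(0,0,255),-1)
    out.append(c)
cv2.imwrite('pics/bay.png',np.hstack(out))
E
```

```text
(no output)
```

View pics/bay.png

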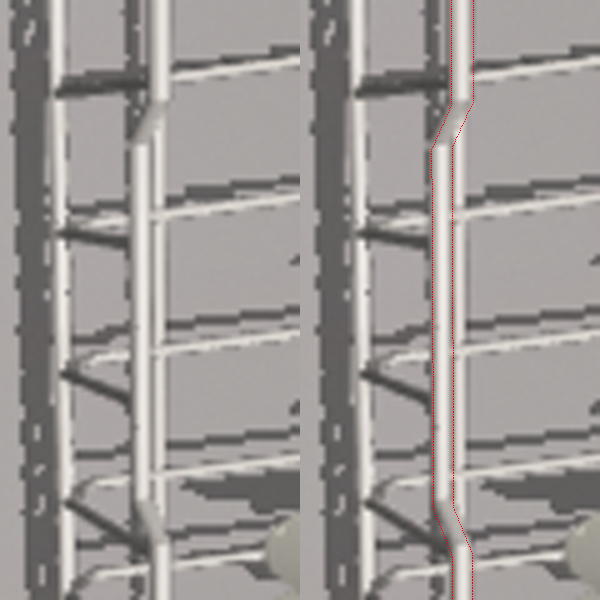

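The overlay with rack pose (0.676, -0.001, 0.117) matches the rail, the joggles (rows 100-145 and 500-545 of the crop) and the bay. The caddy's pose is (0.459, 0.194, -0.446), and its handle end triangulates to z 0.188. Next I go above the handle.

Emit:
{"api": "arm_command", "payload": {
  "deltas": [
    [[1.5,2.9,-1,0,0,-3.1],[1.5,2.9,-1,0,0,-3.1],[1.5,2.9,-1,0,0,-3.1],[1.5,2.9,-1,0,0,-3.1],[1.5,2.9,-1,0,0,-3.1],[1.5,2.9,-1,0,0,-3.1],[1.5,2.9,-1,0,0,-3.1],[1.4,2.8,-1,0,0,-3.3],[0,0,0,0,0,0],[0,0,0,0,0,0],[0,0,0,0,0,0]]
  ]
}}

```text
t: 4.47
tool_pos: [0.4609, 0.1969, 0.3103]
orientation: [-2.655, -1.679, 0.003]
force: [0.5, 0.4, 0.3]
opening: 0.0927
gripper_force: 0.0
```

```bash
python3 snap.py D
```

```text
4.4667 [0.4609 0.1969 0.3103] [-2.655 -1.679  0.003] dq 0.036
```

View pics/D.png

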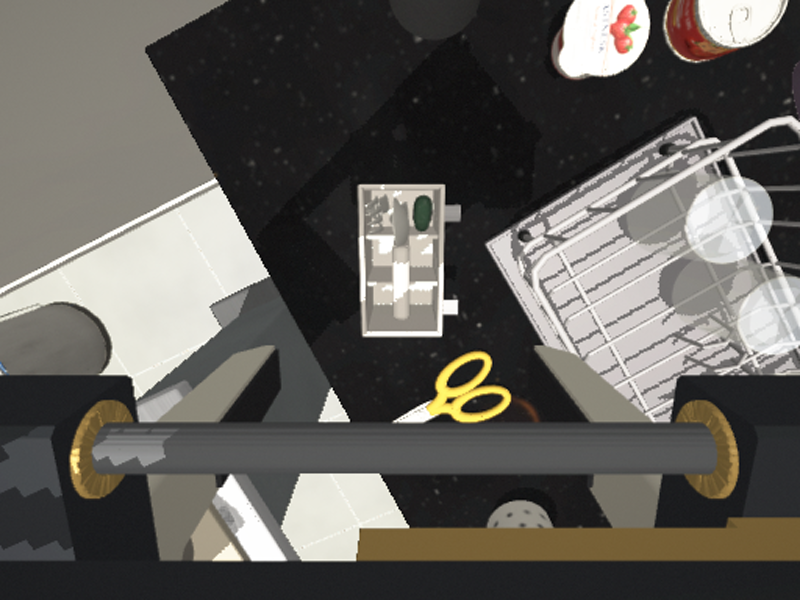

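D looks straight down on the caddy: rim corners (360,184), (444,185), (441,336), (361,336), handle bar columns 393-409 and rows 248-318, with the cutlery clear of the bar. I refine with these.

```bash
python3 - <<'E'
from h import *
import pickle
from scipy.optimize import least_squares
M={n:pickle.load(open(f'pics/{n}.pkl','rb')) for n in 'ABD'}; s=.64
rim=np.array([[35,65,100],[35,-65,100],[-35,-65,100],[-35,65,100],[0,-26.5,186],[0,26.5,186]])/1e3
O={'A':[(482,31),(482,203),(397,204),(393,33),(447,149)],'B':[(350,53),(357,198),(286,199),(276,57),(298,152)],'D':[(444,185),(441,336),(361,336),(360,184),(401,318),(401,248)]}
def tf(p,X): 
    c,q=np.cos(p[2]),np.sin(p[2]); return np.c_[p[0]+c*X[:,0]-q*X[:,1],p[1]+q*X[:,0]+c*X[:,1],X[:,2]]
f=lambda p,N='ABD':np.concatenate([(P(tf(p,rim[:len(O[n])]),M[n])-np.array(O[n])*s).ravel() for n in N])
for N in ('ABD','D'):
    r=least_squares(f,[.459,.194,-.445],args=(N,),loss='soft_l1'); print(N,r.x.round(4),r.fun.round(1))
g=tri([((401*s,318*s),M['D']),((447*s,149*s),M['A']),((298*s,152*s),M['B'])]); print(g)
# hooks, D
for uv in ((461,213),(457,307)): print('hook',[ (R.from_euler('z',-r.x[2]).apply(atz(np.array(uv)*s,M['D'],z)-[r.x[0],r.x[1],0])*1e3).round(1) for z in (.083,.093,.103)])
E
```

```text
ABD [ 0.4585  0.1945 -0.4488] [ 0.3  0.7 -1.5 -1.9  0.7 -1.4  0.6  0.8  0.3 -1.1 -1.1  0.6 -0.7 -0.9
 -0.  -0.1 -1.7 -0.3  0.8  0.6  0.2  1.1 -0.5 -0.4  0.8 -0.7  0.   1.3
 -0.2  2.6  0.1 -0.6]
D [ 0.4587  0.1951 -0.4484] [ 0.1  0.5 -0.5 -0.8  0.8 -1.2 -0.1  0.8 -0.2  2.1  0.  -1.2]
[0.44673473 0.17140013 0.18128723]
hook [array([51.8, 41.7, 83. ]), array([50.6, 42.4, 93. ]), array([ 49.4,  43.1, 103. ])]
hook [array([ 51.2, -43.7,  83. ]), array([ 50., -41.,  93.]), array([ 48.9, -38.3, 103. ])]
```

Emit:
{"api": "arm_command", "payload": {
  "deltas": [
    [[-0.1,0.1,-3,0,0,-0.3],[0,0,-3,0,0,0],[0,0,-3,0,0,0],[0,0,-2,0,0,0],[0,0,-2,0,0,0],[0,0,-1.2,0,0,0],[0,0,-0.8,0,0,0],[0,0,0,0,0,0],[0,0,0,0,0,0]]
  ]
}}

```text
t: 5.27
tool_pos: [0.4607, 0.1976, 0.162]
orientation: [2.66, 1.67, 0.002]
force: [-0.2, 1.1, 0.4]
opening: 0.0931
gripper_force: 0.0
```

Emit:
{"api": "arm_command", "payload": {
  "deltas": [
    [[0,0,0,0,0,0],[0,0,0,0,0,0],[0,0,0,0,0,0],[0,0,0,0,0,0],[0,0,0,0,0,0],[0,0,0,0,0,0],[0,0,0,0,0,0],[0,0,0,0,0,0],[0,0,0,0,0,0],[0,0,0,0,0,0],[0,0,0,0,0,0],[0,0,0,0,0,0]]
  ],
  "gripper": -1,
  "squeeze": 45
}}

```text
t: 6.27
tool_pos: [0.4602, 0.1978, 0.161]
orientation: [-2.66, -1.671, 0.0]
force: [-0.4, -0.3, -0.7]
opening: 0.0177
gripper_force: 0.0
```

Emit:
{"api": "arm_command", "payload": {
  "deltas": [
    [[0,0,0,0,0,0],[0,0,0,0,0,0],[0,0,0,0,0,0],[0,0,0,0,0,0],[0,0,0,0,0,0],[0,0,0,0,0,0]]
  ]
}}

```text
t: 6.77
tool_pos: [0.4602, 0.1978, 0.1611]
orientation: [2.66, 1.671, 0.0]
force: [-0.4, 0.2, 0.1]
opening: 0.0003
gripper_force: 0.0
```

Emit:
{"api": "arm_command", "payload": {
  "deltas": [
    [[0,0,0.3,0,0,0],[0,0,0.7,0,0,0],[0,0,1,0,0,0],[0,0,1.5,0,0,0],[0,0,1.5,0,0,0],[0,0,1.5,0,0,0],[0,0,1.5,0,0,0],[0,0,1,0,0,0],[0,0,0.5,0,0,0],[0,0,0,0,0,0],[0,0,0,0,0,0],[0,0,0,0,0,0]]
  ]
}}

```text
t: 7.77
tool_pos: [0.4598, 0.1976, 0.255]
orientation: [-2.66, -1.671, 0.002]
force: [-0.4, -0.2, -0.9]
opening: 0.0008
gripper_force: 0.0
```

```bash
python3 snap.py E; python3 - <<'E'
from h import *
s=monitor.read_state(); print({k:s[k] for k in ('force','wrist_torque','opening','gripper_force')})
cv2.imwrite('pics/scE.png',cv2.resize(eyes.read_camera('scene')[100:260,140:353],(800,600),interpolation=cv2.INTER_CUBIC))
E
```

```text
7.7667 [0.4598 0.1976 0.255 ] [-2.660e+00 -1.671e+00  2.000e-03] dq 0.007
{'force': array([ 0.22670961, -0.23838118,  0.02315756]), 'wrist_torque': array([-0.01876232, -0.0865661 ,  0.02199765]), 'opening': 0.0004860134247603969, 'gripper_force': 0.0}
```

View pics/E.png

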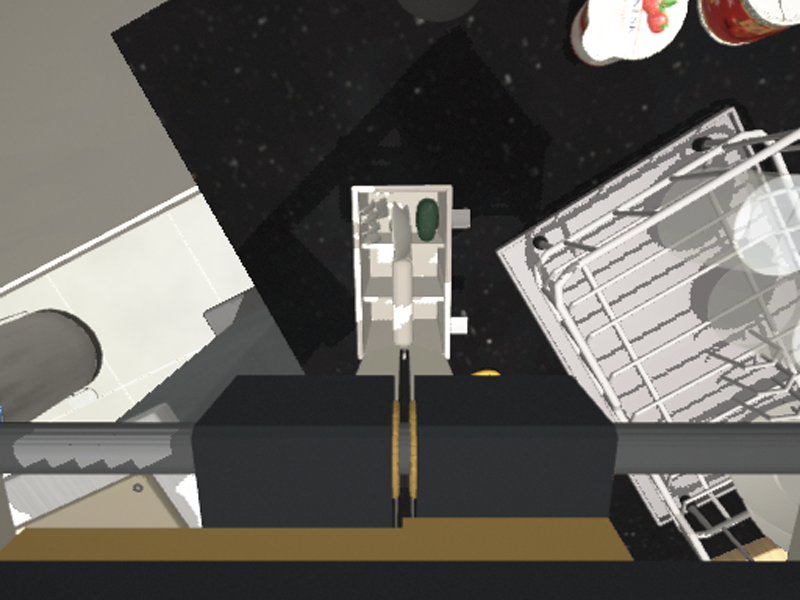

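The fingers closed on nothing, and the caddy still stands at rim (352,186)-(450,357), directly under them. I look from the side in the scene view.

View pics/scE.png

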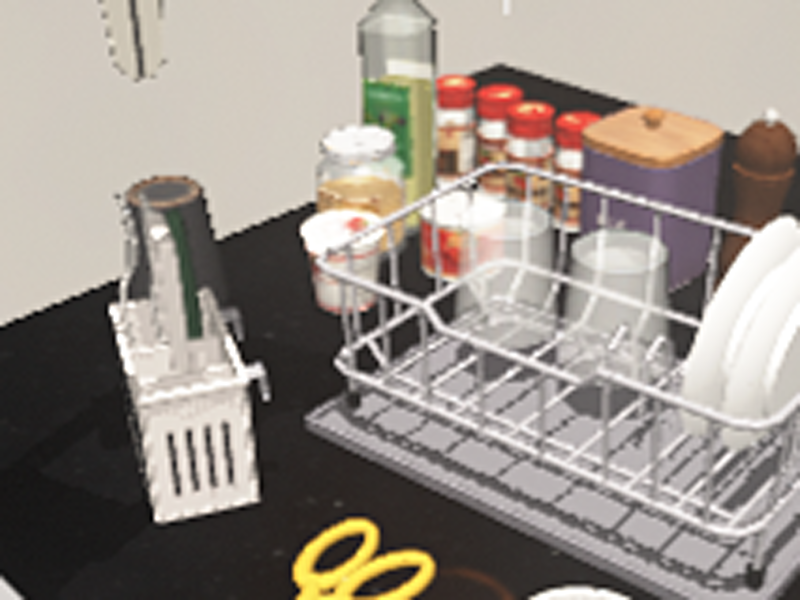

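The side view shows the fingertips at (138,75), the caddy's handle top near (160,230), and the hooks at (260,380) with the bracket just below the rim. I check all this against projections.

```bash
python3 - <<'E'
from h import *
m=eyes.camera_model('scene'); c=np.array([.4586,.195,0]); Rz=R.from_euler('z',-.4486)
f=lambda x,y,z:((P(c+Rz.apply(np.array([x,y,z])/1e3),m)[0]-[140,100])*3.75).round(0)
s=monitor.read_state(); print('tcp',((P(s['tool_pos'],m)[0]-[140,100])*3.75).round())
for n,p in dict(hN=(0,-26,186),hF=(0,26,186),hN150=(0,-26,150),hF150=(0,26,150),rimA=(-35,-65,100),rimB=(35,-65,100),rimC=(35,65,100),rimD=(-35,65,100),botA=(-35,-65,0),botB=(35,-65,0),cut=(0,50,200),hookT=(51,-49,98),hookB=(51,-49,80)).items(): print(n,f(*p))
import pickle
E=pickle.load(open('pics/E.pkl','rb')); g=lambda x,y,z:(P(c+Rz.apply(np.array([x,y,z])/1e3),E)[0]/.64).round()
for p in ((0,-26,186),(0,26,186),(35,-65,100),(35,65,100),(-35,65,100),(0,-26,150),(0,26,150)): print(p,g(*p))
E
```

```text
tcp [144. 123.]
hN [164. 241.]
hF [152. 209.]
hN150 [171. 291.]
hF150 [159. 257.]
rimA [135. 397.]
rimB [243. 377.]
rimC [207. 287.]
rimD [110. 304.]
botA [154. 522.]
botB [256. 500.]
cut [145. 176.]
hookT [262. 363.]
hookB [265. 386.]
(0, -26, 186) [402. 348.]
(0, 26, 186) [403. 261.]
(35, -65, 100) [447. 357.]
(35, 65, 100) [452. 187.]
(-35, 65, 100) [354. 187.]
(0, -26, 150) [403. 329.]
(0, 26, 150) [403. 252.]
```

The measured geometry shows the problem. The visible fingertips sit about 34 mm above the reported TCP: the scene view shows them at row 78 against a predicted 123, and the finger gap in the wrist view agrees. So I closed above the bar. Going 34 mm lower stays safe under either reading, since the rim is at 0.100.

Emit:
{"api": "arm_command", "payload": {
  "deltas": [
    [[0,0,0,0,0,0],[0,0,0,0,0,0],[0,0,0,0,0,0],[0,0,0,0,0,0],[0,0,0,0,0,0],[0,0,0,0,0,0],[0,0,0,0,0,0],[0,0,0,0,0,0],[0,0,0,0,0,0],[0,0,0,0,0,0],[0,0,0,0,0,0],[0,0,0,0,0,0]]
  ],
  "gripper": 1
}}

```text
t: 8.87
tool_pos: [0.4602, 0.1978, 0.256]
orientation: [2.66, 1.671, -0.0]
force: [-0.1, -0.6, 0.7]
opening: 0.076
gripper_force: 0.0
```

Emit:
{"api": "arm_command", "payload": {
  "deltas": [
    [[0,0,0,0,0,0],[0,0,0,0,0,0],[0,0,0,0,0,0],[0,0,0,0,0,0],[0,0,-2.5,0,0,0],[0,0,-2.5,0,0,0],[0,0,-2.5,0,0,0],[0,0,-1.5,0,0,0],[0,0,-0.5,0,0,0],[0,0,0,0,0,0],[0,0,0,0,0,0]]
  ]
}}

```text
t: 9.78
tool_pos: [0.4605, 0.1979, 0.1619]
orientation: [2.66, 1.671, 0.001]
force: [0.0, -0.1, 0.9]
opening: 0.0926
gripper_force: 0.0
```

Emit:
{"api": "arm_command", "payload": {
  "deltas": [
    [[0,0,-0.5,0,0,0],[0,0,-0.5,0,0,0],[0,0,-0.5,0,0,0],[0,0,-0.5,0,0,0],[0,0,-0.5,0,0,0],[0,0,-0.5,0,0,0],[0,0,-0.4,0,0,0],[0,0,0,0,0,0],[0,0,0,0,0,0]]
  ]
}}

```text
t: 10.53
tool_pos: [0.4599, 0.1977, 0.1267]
orientation: [-2.66, -1.671, 0.001]
force: [-0.2, 0.1, 0.2]
opening: 0.0929
gripper_force: 0.0
```

Emit:
{"api": "arm_command", "payload": {
  "deltas": [
    [[0,0,0,0,0,0],[0,0,0,0,0,0],[0,0,0,0,0,0],[0,0,0,0,0,0],[0,0,0,0,0,0],[0,0,0,0,0,0],[0,0,0,0,0,0],[0,0,0,0,0,0],[0,0,0,0,0,0],[0,0,0,0,0,0],[0,0,0,0,0,0],[0,0,0,0,0,0]]
  ],
  "gripper": -1,
  "squeeze": 45
}}

```text
t: 11.53
tool_pos: [0.4602, 0.1978, 0.127]
orientation: [-2.66, -1.671, 0.0]
force: [-0.0, -0.3, -0.4]
opening: 0.0176
gripper_force: 0.0
```

Emit:
{"api": "arm_command", "payload": {
  "deltas": [
    [[0,0,0,0,0,0],[0,0,0,0,0,0],[0,0,0,0,0,0],[0,0,0,0,0,0],[0,0,0,0,0,0],[0,0,0,0,0,0]]
  ]
}}

```text
t: 12.03
tool_pos: [0.4601, 0.1977, 0.1269]
orientation: [-2.66, -1.671, 0.001]
force: [-0.8, -0.1, -0.3]
opening: 0.0116
gripper_force: 45.0
```

The bar is held: opening 11.6 mm, grip 45 N. I lift it.

Emit:
{"api": "arm_command", "payload": {
  "deltas": [
    [[0,0,0.2,0,0,0],[0,0,0.4,0,0,0],[0,0,0.8,0,0,0],[0,0,1.2,0,0,0],[0,0,1.4,0,0,0],[0,0,1.4,0,0,0],[0,0,1.4,0,0,0],[0,0,1.2,0,0,0],[0,0,0.7,0,0,0],[0,0,0.3,0,0,0],[0,0,0,0,0,0],[0,0,0,0,0,0]]
  ]
}}

```text
t: 13.03
tool_pos: [0.46, 0.1977, 0.2165]
orientation: [-2.66, -1.671, 0.001]
force: [0.2, 0.2, -5.6]
opening: 0.0116
gripper_force: 45.0
```

```bash
python3 snap.py F; python3 - <<'E'
from h import *
s=monitor.read_state(); print({k:np.round(s[k],4) for k in ('force','wrist_torque','opening','gripper_force')})
cv2.imwrite('pics/scF_raw.png',eyes.read_camera('scene'))
a=cv2.imread('pics/F_raw.png')[80:240,190:350]; b=cv2.imread('pics/scF_raw.png')[80:240,150:310]
cv2.imwrite('pics/F2.png',np.hstack([cv2.resize(x,(400,400),interpolation=cv2.INTER_CUBIC) for x in (a,b)]))
E
```

```text
13.0333 [0.46   0.1977 0.2165] [-2.660e+00 -1.671e+00  1.000e-03] dq 0.014
{'force': array([-0.5211, -0.4961, -5.0435]), 'wrist_torque': array([-0.1   , -0.0433,  0.0132]), 'opening': np.float64(0.0112), 'gripper_force': np.float64(44.987)}
```

View pics/F2.png

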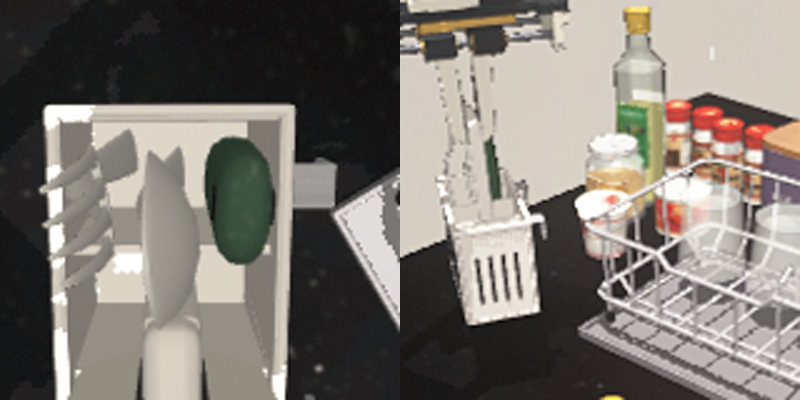

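The caddy hangs upright in the grip, level in both views, with a weight of about 5.3 N. I carry it in front of the bay and turn it to the rack.

Emit:
{"api": "arm_command", "payload": {
  "deltas": [
    [[0,-0.6,0,0,0,1],[0,-1.2,0,0,0,2],[0.1,-1.8,0,0,0,2.7],[0.1,-1.8,0,0,0,2.7],[0.1,-1.8,0,0,0,2.7],[0.1,-1.8,0,0,0,2.7],[0.1,-1.8,0,0,0,2.7],[0.1,-1.8,0,0,0,2.7],[0.1,-1.8,0,0,0,2.7],[0.1,-1.8,0,0,0,2.7],[0,-1.8,0,0,0,2.7],[0,-1.8,0,0,0,2.4]]
  ]
}}

```text
t: 14.13
tool_pos: [0.4676, -0.001, 0.2161]
orientation: [-2.139, -2.299, 0.001]
force: [0.6, -0.5, -6.0]
opening: 0.0116
gripper_force: 45.0
```

Emit:
{"api": "arm_command", "payload": {
  "deltas": [
    [[0,-1.4,0,0,0,1.7],[0,-0.8,0,0,0,1],[0,0,0,0,0,0],[0,0,0,0,0,0],[0,0,0,0,0,0],[0,0,0,0,0,0]]
  ]
}}

```text
t: 14.63
tool_pos: [0.4681, -0.0215, 0.2168]
orientation: [-2.087, -2.347, 0.0]
force: [0.3, -0.1, -5.0]
opening: 0.0117
gripper_force: 45.0
```

```bash
cat > tgt.py <<'E'
from h import *
def rep(rx=-.153,ry=0.,rk=(.6766,-.001,.1165),off=.003):
    s=monitor.read_state(); c,q=np.cos(rk[2]),np.sin(rk[2]); Rz=np.array([[c,-q,0],[q,c,0],[0,0,1]])
    T=R.from_rotvec(s['orientation']); M=T.as_matrix()
    # caddy axes: y=tool x, z=-tool z
    y=M[:,0]; z=-M[:,2]; x=np.cross(y,z)
    o=s['tool_pos']-off*y-.1269*z
    yaw=np.arctan2(-y[0],y[1])-rk[2]; lean=np.degrees(np.arctan2(x[2],z[2]))
    l=Rz.T@(o-[rk[0],rk[1],0]); tgt=Rz@np.array([rx,ry,0])+[rk[0],rk[1],0]-o
    print('t',round(s['t'],2),'tcp',s['tool_pos'].round(4),'caddy in rack mm',(l*1e3).round(1),'yaw deg',np.degrees(yaw).round(2),'pitch',lean.round(2),'roll',np.degrees(y[2]).round(2))
    print('to target cm',(tgt[:2]*100).round(2),'F rack',(Rz.T@s['force']).round(1),'tq',(Rz.T@s['wrist_torque']).round(3))
if __name__=='__main__': rep()
E
python3 tgt.py
```

```text
t 14.63 tcp [ 0.4681 -0.0215  0.2168] caddy in rack mm [-209.5    0.9   89.9] yaw deg 0.03 pitch -0.02 roll 0.02
to target cm [5.63 0.57] F rack [ 0.3 -0.2 -5. ] tq [-0.092 -0.011 -0.002]
```

Emit:
{"api": "arm_command", "payload": {
  "deltas": [
    [[0.3,0.05,0,0,0,0],[0.6,0.05,0,0,0,0],[0.8,0.07,0,0,0,0],[0.8,0.07,0,0,0,0],[0.8,0.07,0,0,0,0],[0.8,0.07,0,0,0,0],[0.7,0.07,0,0,0,0],[0.5,0.07,0,0,0,0],[0.3,0.05,0,0,0,0],[0,0,0,0,0,0],[0,0,0,0,0,0],[0,0,0,0,0,0]]
  ]
}}

```text
t: 15.63
tool_pos: [0.524, -0.0165, 0.217]
orientation: [-2.088, -2.347, 0.0]
force: [-0.2, 0.7, -5.3]
opening: 0.0116
gripper_force: 45.0
```

```bash
python3 tgt.py; python3 snap.py G; python3 - <<'E'
from h import *
cv2.imwrite('pics/scG_raw.png',eyes.read_camera('scene')); cv2.imwrite('pics/topG_raw.png',eyes.read_camera('top'))
E
```

```text
t 15.63 tcp [ 0.524  -0.0165  0.217 ] caddy in rack mm [-153.5   -0.7   90.1] yaw deg 0.01 pitch -0.02 roll 0.0
to target cm [0.04 0.07] F rack [-0.1  0.7 -5.3] tq [-0.164 -0.066 -0.024]
15.6333 [ 0.524  -0.0165  0.217 ] [-2.088 -2.347  0.   ] dq 0.005
```

Emit:
{"api": "arm_command", "payload": {
  "deltas": [
    [[0.05,0.07,-0.2,0,0,0],[0,0,-0.3,0,0,0],[0,0,-0.4,0,0,0],[0,0,-0.4,0,0,0],[0,0,-0.3,0,0,0],[0,0,-0.2,0,0,0],[0,0,-0.1,0,0,0],[0,0,-0.1,0,0,0],[0,0,0,0,0,0],[0,0,0,0,0,0]]
  ]
}}

```text
t: 16.62
tool_pos: [0.5248, -0.0158, 0.1971]
orientation: [2.088, 2.347, 0.0]
force: [-0.0, -0.4, -5.6]
opening: 0.0111
gripper_force: 45.0
```

```bash
python3 tgt.py
```

```text
t 16.62 tcp [ 0.5248 -0.0158  0.1971] caddy in rack mm [-1.525e+02 -1.000e-01  7.020e+01] yaw deg 0.01 pitch 0.01 roll -0.0
to target cm [-0.05  0.  ] F rack [-0.1 -0.4 -5.6] tq [-0.045 -0.037  0.005]
```

Emit:
{"api": "arm_command", "payload": {
  "deltas": [
    [[-0.05,0,-0.1,0,0,0],[0,0,-0.1,0,0,0],[0,0,-0.1,0,0,0],[0,0,-0.1,0,0,0],[0,0,-0.1,0,0,0],[0,0,0,0,0,0]]
  ]
}}

```text
t: 17.12
tool_pos: [0.524, -0.0158, 0.1917]
orientation: [-2.088, -2.347, 0.0]
force: [0.0, -0.4, -5.8]
opening: 0.0117
gripper_force: 45.0
```

Emit:
{"api": "arm_command", "payload": {
  "deltas": [
    [[0,0,-0.1,0,0,0],[0,0,-0.1,0,0,0],[0,0,-0.1,0,0,0],[0,0,0,0,0,0]]
  ]
}}

```text
t: 17.45
tool_pos: [0.5241, -0.0158, 0.1887]
orientation: [-2.088, -2.347, 0.0]
force: [0.3, -0.3, -5.6]
opening: 0.0113
gripper_force: 45.0
```

z0 ≈ 62 mm; I continue in small feeling steps.

Emit:
{"api": "arm_command", "payload": {
  "deltas": [
    [[0,0,-0.1,0,0,0],[0,0,-0.1,0,0,0],[0,0,0,0,0,0]]
  ]
}}

```text
t: 17.7
tool_pos: [0.5241, -0.0158, 0.1868]
orientation: [-2.088, -2.347, 0.0]
force: [-0.4, 0.1, -4.8]
opening: 0.0116
gripper_force: 45.0
```

Emit:
{"api": "arm_command", "payload": {
  "deltas": [
    [[0,0,-0.1,0,0,0],[0,0,-0.1,0,0,0],[0,0,0,0,0,0]]
  ]
}}

```text
t: 17.95
tool_pos: [0.5241, -0.0158, 0.1848]
orientation: [-2.088, -2.347, 0.0]
force: [-0.4, 0.1, -5.0]
opening: 0.0112
gripper_force: 45.0
```

Emit:
{"api": "arm_command", "payload": {
  "deltas": [
    [[0,0,-0.1,0,0,0],[0,0,-0.1,0,0,0],[0,0,0,0,0,0]]
  ]
}}

```text
t: 18.2
tool_pos: [0.5241, -0.0158, 0.1828]
orientation: [-2.088, -2.347, 0.0]
force: [0.0, 0.8, -5.4]
opening: 0.0117
gripper_force: 45.0
```

```bash
python3 tgt.py
```

```text
t 18.2 tcp [ 0.5241 -0.0158  0.1828] caddy in rack mm [-1.532e+02  1.000e-01  5.590e+01] yaw deg 0.01 pitch -0.02 roll 0.01
to target cm [ 0.02 -0.01] F rack [ 0.1  0.8 -5.4] tq [-0.093 -0.048  0.022]
```

Emit:
{"api": "arm_command", "payload": {
  "deltas": [
    [[0,0,-0.1,0,0,0],[0,0,-0.1,0,0,0],[0,0,0,0,0,0]]
  ]
}}

```text
t: 18.45
tool_pos: [0.5241, -0.0158, 0.1808]
orientation: [-2.088, -2.347, 0.0]
force: [-0.6, -0.2, -6.0]
opening: 0.0114
gripper_force: 45.0
```

Emit:
{"api": "arm_command", "payload": {
  "deltas": [
    [[0,0,-0.1,0,0,0],[0,0,-0.1,0,0,0],[0,0,0,0,0,0]]
  ]
}}

```text
t: 18.7
tool_pos: [0.5241, -0.0158, 0.1788]
orientation: [-2.088, -2.347, 0.0]
force: [-0.9, -1.0, -5.5]
opening: 0.0119
gripper_force: 45.0
```

Emit:
{"api": "arm_command", "payload": {
  "deltas": [
    [[0,0,-0.1,0,0,0],[0,0,-0.1,0,0,0],[0,0,0,0,0,0]]
  ]
}}

```text
t: 18.95
tool_pos: [0.5241, -0.0158, 0.1768]
orientation: [-2.088, -2.347, 0.0]
force: [0.3, 0.2, -5.1]
opening: 0.0117
gripper_force: 45.0
```

```bash
python3 tgt.py
```

```text
t 18.95 tcp [ 0.5241 -0.0158  0.1768] caddy in rack mm [-153.2    0.    49.9] yaw deg 0.01 pitch -0.02 roll 0.0
to target cm [ 0.02 -0.  ] F rack [ 0.4  0.2 -5.1] tq [-0.088 -0.078  0.042]
```

Emit:
{"api": "arm_command", "payload": {
  "deltas": [
    [[0,0,-0.1,0,0,0],[0,0,-0.1,0,0,0],[0,0,0,0,0,0]]
  ]
}}

```text
t: 19.2
tool_pos: [0.5241, -0.0158, 0.1748]
orientation: [-2.088, -2.347, 0.0]
force: [-0.3, 0.4, -5.2]
opening: 0.0118
gripper_force: 45.0
```

Emit:
{"api": "arm_command", "payload": {
  "deltas": [
    [[0,0,-0.1,0,0,0],[0,0,-0.1,0,0,0],[0,0,0,0,0,0]]
  ]
}}

```text
t: 19.45
tool_pos: [0.5241, -0.0158, 0.1728]
orientation: [-2.088, -2.347, 0.0]
force: [0.5, -0.1, -6.1]
opening: 0.0114
gripper_force: 45.0
```

Emit:
{"api": "arm_command", "payload": {
  "deltas": [
    [[0,0,-0.1,0,0,0],[0,0,-0.1,0,0,0],[0,0,0,0,0,0]]
  ]
}}

```text
t: 19.7
tool_pos: [0.5241, -0.0158, 0.1707]
orientation: [-2.088, -2.347, 0.0]
force: [-0.4, 0.6, -5.1]
opening: 0.0114
gripper_force: 45.0
```

Emit:
{"api": "arm_command", "payload": {
  "deltas": [
    [[0,0,-0.1,0,0,0],[0,0,0,0,0,0],[0,0,0,0,0,0]]
  ]
}}

```text
t: 19.95
tool_pos: [0.5243, -0.0159, 0.1702]
orientation: [2.088, 2.347, 0.0]
force: [-0.3, 0.3, -4.9]
opening: 0.0116
gripper_force: 45.0
```

Emit:
{"api": "arm_command", "payload": {
  "deltas": [
    [[0,0,-0.05,0,0,0],[0,0,0,0,0,0],[0,0,0,0,0,0]]
  ]
}}

```text
t: 20.2
tool_pos: [0.5244, -0.0159, 0.17]
orientation: [2.088, 2.347, 0.0]
force: [-2.7, -0.3, 0.6]
opening: 0.0114
gripper_force: 45.0
```

```bash
python3 tgt.py
```

```text
t 20.2 tcp [ 0.5244 -0.0159  0.17  ] caddy in rack mm [-152.9   -0.2   43.1] yaw deg 0.01 pitch 0.03 roll -0.02
to target cm [-0.01  0.01] F rack [-2.7 -0.   0.6] tq [-0.18   0.301  0.022]
```

Contact with the rail at z0 ≈ 43 mm, meaning a ceiling near 88 mm, with the rack taking about 6 N. Now I lean the caddy about the rail, foot towards the rack, in half-degree rows.

Emit:
{"api": "arm_command", "payload": {
  "deltas": [
    [[-0.036,-0.004,-0.02,0.058,-0.497,0],[-0.036,-0.004,-0.0375,0.058,-0.497,0],[-0.036,-0.004,-0.0375,0.058,-0.497,0],[-0.036,-0.004,-0.0375,0.058,-0.497,0],[0,0,0,0,0,0],[0,0,0,0,0,0]]
  ]
}}

```text
t: 20.7
tool_pos: [0.5228, -0.016, 0.1684]
orientation: [2.072, 2.329, 0.041]
force: [-1.1, -0.8, 0.0]
opening: 0.0114
gripper_force: 45.0
```

```bash
python3 tgt.py
```

```text
t 20.7 tcp [ 0.5228 -0.016   0.1684] caddy in rack mm [-1.50e+02 -1.00e-01  4.16e+01] yaw deg -0.0 pitch 2.05 roll -0.01
to target cm [-0.3  -0.03] F rack [-1.2 -0.7  0. ] tq [-0.242  0.145  0.055]
```

Emit:
{"api": "arm_command", "payload": {
  "deltas": [
    [[-0.036,-0.004,-0.0375,0.058,-0.497,0],[-0.036,-0.004,-0.0375,0.058,-0.497,0],[-0.036,-0.004,-0.0375,0.058,-0.497,0],[-0.036,-0.004,-0.0375,0.058,-0.497,0],[-0.036,-0.004,-0.0375,0.058,-0.497,0],[-0.036,-0.004,-0.0375,0.058,-0.497,0],[0,0,0,0,0,0],[0,0,0,0,0,0]]
  ]
}}

```text
t: 21.37
tool_pos: [0.5206, -0.0162, 0.166]
orientation: [2.048, 2.302, 0.101]
force: [-0.4, -0.8, -1.4]
opening: 0.0117
gripper_force: 45.0
```

```bash
python3 tgt.py
```

```text
t 21.37 tcp [ 0.5206 -0.0162  0.166 ] caddy in rack mm [-145.6    0.    39.6] yaw deg 0.0 pitch 5.03 roll 0.0
to target cm [-0.74 -0.09] F rack [-0.5 -0.7 -1.4] tq [-0.259 -0.148 -0.021]
```

Emit:
{"api": "arm_command", "payload": {
  "deltas": [
    [[-0.036,-0.004,-0.04,0.058,-0.497,0],[-0.036,-0.004,-0.04,0.058,-0.497,0],[0,0,0,0,0,0],[0,0,0,0,0,0]]
  ]
}}

```text
t: 21.7
tool_pos: [0.5199, -0.0163, 0.1651]
orientation: [2.04, 2.293, 0.121]
force: [-0.5, -0.6, -1.5]
opening: 0.0115
gripper_force: 45.0
```

```bash
python3 tgt.py
```

```text
t 21.7 tcp [ 0.5199 -0.0163  0.1651] caddy in rack mm [-1.441e+02  1.000e-01  3.890e+01] yaw deg 0.0 pitch 6.03 roll 0.0
to target cm [-0.88 -0.11] F rack [-0.5 -0.5 -1.5] tq [-0.222 -0.177 -0.072]
```

Emit:
{"api": "arm_command", "payload": {
  "deltas": [
    [[-0.018,-0.002,-0.02,0.029,-0.248,0],[-0.018,-0.002,-0.02,0.029,-0.248,0],[-0.018,-0.002,-0.02,0.029,-0.248,0],[0,0,0,0,0,0],[0,0,0,0,0,0]]
  ]
}}

```text
t: 22.12
tool_pos: [0.5193, -0.0163, 0.1646]
orientation: [2.034, 2.286, 0.135]
force: [-0.9, -0.5, 0.7]
opening: 0.0114
gripper_force: 45.0
```

```bash
python3 tgt.py
```

```text
t 22.12 tcp [ 0.5193 -0.0163  0.1646] caddy in rack mm [-143.1    0.    38.6] yaw deg 0.01 pitch 6.76 roll -0.0
to target cm [-0.98 -0.12] F rack [-0.9 -0.4  0.7] tq [-0.159  0.016 -0.043]
```

Emit:
{"api": "arm_command", "payload": {
  "deltas": [
    [[-0.046,-0.005,-0.023,0.029,-0.248,0],[-0.046,-0.005,-0.023,0.029,-0.248,0],[-0.046,-0.005,-0.023,0.029,-0.248,0],[0,0,0,0,0,0],[0,0,0,0,0,0]]
  ]
}}

```text
t: 22.53
tool_pos: [0.5178, -0.0165, 0.1638]
orientation: [2.028, 2.279, 0.149]
force: [-0.9, -1.4, 0.5]
opening: 0.0119
gripper_force: 45.0
```

```bash
python3 tgt.py
```

```text
t 22.53 tcp [ 0.5178 -0.0165  0.1638] caddy in rack mm [-142.9    0.    38. ] yaw deg 0.0 pitch 7.5 roll -0.0
to target cm [-1.   -0.12] F rack [-1.  -1.2  0.5] tq [-0.21   0.126 -0.085]
```

Emit:
{"api": "arm_command", "payload": {
  "deltas": [
    [[-0.046,-0.005,-0.023,0.029,-0.248,0],[-0.046,-0.005,-0.023,0.029,-0.248,0],[0,0,0,0,0,0],[0,0,0,0,0,0]]
  ]
}}

```text
t: 22.87
tool_pos: [0.5169, -0.0166, 0.1633]
orientation: [2.024, 2.275, 0.159]
force: [-0.0, -0.4, 0.2]
opening: 0.0116
gripper_force: 45.0
```

```bash
python3 tgt.py
```

```text
t 22.87 tcp [ 0.5169 -0.0166  0.1633] caddy in rack mm [-142.8    0.    37.7] yaw deg 0.0 pitch 8.0 roll -0.0
to target cm [-1.01 -0.12] F rack [-0.1 -0.4  0.2] tq [-0.2    0.001 -0.098]
```

The wrench at the wrist is close to zero in x, z and pitch, so the rack carries the caddy at 0.14 rad. I ease the grip in stages before opening.

Emit:
{"api": "arm_command", "payload": {
  "deltas": [
    [[0,0,0,0,0,0],[0,0,0,0,0,0],[0,0,0,0,0,0],[0,0,0,0,0,0]]
  ],
  "squeeze": 15
}}

```text
t: 23.2
tool_pos: [0.5169, -0.0166, 0.1633]
orientation: [2.024, 2.275, 0.159]
force: [-1.9, -1.1, -0.3]
opening: 0.0121
gripper_force: 15.0
```

Emit:
{"api": "arm_command", "payload": {
  "deltas": [
    [[0,0,0,0,0,0],[0,0,0,0,0,0],[0,0,0,0,0,0],[0,0,0,0,0,0],[0,0,0,0,0,0],[0,0,0,0,0,0]]
  ],
  "squeeze": 4
}}

```text
t: 23.7
tool_pos: [0.517, -0.0166, 0.1633]
orientation: [2.024, 2.275, 0.159]
force: [-1.9, -1.6, 0.2]
opening: 0.0118
gripper_force: 4.0
```

```bash
python3 tgt.py
```

```text
t 23.7 tcp [ 0.517  -0.0166  0.1633] caddy in rack mm [-1.427e+02  1.000e-01  3.770e+01] yaw deg 0.01 pitch 7.99 roll 0.0
to target cm [-1.02 -0.13] F rack [-2.  -1.4  0.2] tq [-0.067  0.321  0.008]
```

Emit:
{"api": "arm_command", "payload": {
  "deltas": [
    [[-0.046,-0.005,-0.023,0.029,-0.248,0],[0,0,0,0,0,0],[-0.046,-0.005,-0.023,0.029,-0.248,0],[0,0,0,0,0,0],[0,0,0,0,0,0],[0,0,0,0,0,0]]
  ]
}}

```text
t: 24.2
tool_pos: [0.5162, -0.0167, 0.1629]
orientation: [2.019, 2.27, 0.169]
force: [1.2, -0.6, -1.4]
opening: 0.0118
gripper_force: 4.0
```

```bash
python3 tgt.py
```

```text
t 24.2 tcp [ 0.5162 -0.0167  0.1629] caddy in rack mm [-1.423e+02  1.000e-01  3.740e+01] yaw deg 0.01 pitch 8.52 roll -0.0
to target cm [-1.06 -0.13] F rack [ 1.1 -0.8 -1.4] tq [-0.072 -0.019 -0.033]
```

The tongues are drawn up now, with a small +x force and about 0.149 rad of lean. I release.

Emit:
{"api": "arm_command", "payload": {
  "deltas": [
    [[0,0,0,0,0,0],[0,0,0,0,0,0],[0,0,0,0,0,0],[0,0,0,0,0,0],[0,0,0,0,0,0],[0,0,0,0,0,0],[0,0,0,0,0,0],[0,0,0,0,0,0],[0,0,0,0,0,0],[0,0,0,0,0,0]]
  ],
  "gripper": 0.2
}}

```text
t: 25.03
tool_pos: [0.5161, -0.0167, 0.1629]
orientation: [2.02, 2.27, 0.169]
force: [-0.7, 0.0, -0.2]
opening: 0.0558
gripper_force: 0.0
```

```bash
python3 tgt.py; python3 - <<'E'
from h import *
s=monitor.read_state(); print(s['opening'],s['gripper_force'],s['force'])
print((-R.from_rotvec(s['orientation']).as_matrix()[:,2]*10).round(2))
cv2.imwrite('pics/scH_raw.png',eyes.read_camera('scene'))
E
```

```text
t 25.03 tcp [ 0.5161 -0.0167  0.1629] caddy in rack mm [-1.425e+02  1.000e-01  3.740e+01] yaw deg 0.01 pitch 8.5 roll -0.0
to target cm [-1.05 -0.13] F rack [-0.7  0.1 -0.2] tq [-0.053 -0.031  0.014]
0.05584887066839604 0.0 [-0.7242361   0.00396207 -0.22534821]
[-1.47 -0.17  9.89]
```

Released, with zero force. I back off along the tool axis.

Emit:
{"api": "arm_command", "payload": {
  "deltas": [
    [[-0.07,-0.01,0.5,0,0,0],[-0.15,-0.02,1,0,0,0],[-0.22,-0.03,1.5,0,0,0],[-0.3,-0.03,2,0,0,0],[-0.3,-0.03,2,0,0,0],[-0.3,-0.03,2,0,0,0],[-0.3,-0.03,2,0,0,0],[-0.3,-0.03,2,0,0,0],[-0.3,-0.03,2,0,0,0],[0,0,0,0,0,0],[0,0,0,0,0,0],[0,0,0,0,0,0]]
  ]
}}

```text
t: 26.08
tool_pos: [0.4936, -0.0191, 0.3127]
orientation: [2.02, 2.27, 0.169]
force: [-0.8, 0.3, -0.6]
opening: 0.0561
gripper_force: 0.0
```

```bash
python3 - <<'E'
from h import *
s=monitor.read_state(); print(s['t'],s['tool_pos'],s['force'].round(1))
m=eyes.camera_model('scene'); a=cv2.imread('pics/scH_raw.png'); b=eyes.read_camera('scene'); cv2.imwrite('pics/scI_raw.png',b)
# caddy pose predicted from release: origin & lean; compare before/after pictures around its box
c,q=np.cos(.1165),np.sin(.1165); Rk=np.array([[c,-q,0],[q,c,0],[0,0,1]]); o=np.array([.6766,-.001,0])+Rk@[-.1425,0,.0374]
Rc=Rk@R.from_euler('y',-8.2,degrees=True).as_matrix()
box=np.array([[x,y,z] for x in(-35,35) for y in(-65,65) for z in(0,90)])/1e3
uv=P(o+box@Rc.T,m); print(uv.min(0).round(),uv.max(0).round())
hull=cv2.convexHull(uv.astype(np.int32)); k=np.zeros(a.shape[:2],np.uint8); cv2.fillConvexPoly(k,hull,1)
d=cv2.absdiff(a,b).max(2); print('changed frac in caddy box',(d[k>0]>25).mean())
ga,gb=[cv2.cvtColor(i,cv2.COLOR_BGR2GRAY).astype(np.float32)*k for i in (a,b)]
x0,y0=uv.min(0).astype(int); x1,y1=uv.max(0).astype(int)
print('shift px',cv2.phaseCorrelate(ga[y0:y1,x0:x1],gb[y0:y1,x0:x1]),'bright',gb[k>0].mean())
t=b[y0:y1,x0:x1]
E
```

```text
26.0833 [ 0.49359498 -0.01911163  0.3126554 ] [-0.8  0.3 -0.6]
[232. 186.] [298. 253.]
changed frac in caddy box 0.012892561983471074
shift px ((-0.0010383950485106652, 0.02599030869362906), 0.9714029636004089) bright 172.4724
```

The caddy is where predicted and has not moved (picture shift 0.03 px). I hand in.

```bash
python3 -c "
from plant import ticket
print(ticket.close_job())"
```

```text
the job is handed in; nothing more can be done
None
```

The caddy is hung in the dropped bay, released and still in the last camera check (leaning about 0.15 rad), and the job is handed in with no verdict shown; the first grasp closed above the handle because the visible fingertips sit about 34 mm above the reported TCP, and I viewed 11 pictures, one over your limit of 10.

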